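# Set up the soap press and stamp the bar

### The job

Lower the press head gently onto its wooden stand, over the two pegs and the waiting soap bar, until it sits fully home (its large sleeve goes on the large peg), and let go. Then take the mallet and use it, not the gripper, to drive the head's plunger fully down onto the bar. Finally put the mallet back on the bench, off the press, and leave the mug, the small jar and the spare soap bar where they are.

Things in the scene. Friction and masses are not known exactly. Their poses are not given: they have to be found in the camera images.
- stand: Fixed wooden base of the soap press, a plate 110 (x) x 200 (y) x 15 mm thick, with two upright steel pegs on its y axis, 40 mm tall above the plate, their top 9 mm tapering to half diameter. A white soap bar lies loose on the plate between the pegs (46 x 64 mm, 25 mm high). Origin: centre of the underside, on the bench.
- stand_seat (a point): Centre of the top of the stand's plate, 15 mm over the bench, axes as the stand. When the head is home its origin lies here and its axes agree with the stand's.
- big_peg (a point): Tip of the large peg (20 mm diameter), 55 mm above the bench, 58 mm from the stand's centre towards its +y.
- small_peg (a point): Tip of the small peg (12 mm diameter), 55 mm above the bench, 58 mm from the stand's centre towards its -y.
- head: Loose aluminium press head, 0.5 to 0.73 kg: a bridge 60 mm high standing on two sleeves, joined by a cross plate 46 mm wide (x), 80 mm long (y), from 44 to 60 mm high. Under the plate are open space and the plunger's 36 x 50 mm stamping plate (lowest point 37 mm up); the plunger's cap is above its middle. Origin: centre of the underside, level with the sleeves' feet; z up.
- big_sleeve (a point): Centre of the upper mouth of the head's large sleeve (50 mm in x, 44 mm in y, 60 mm high), at y = +58 mm in the head, with a 22.4 mm through hole for the large peg. The head fits only this way round.
- small_sleeve (a point): Centre of the upper mouth of the head's small sleeve (34 mm in x, 30 mm in y, 60 mm high), at y = -58 mm in the head, with a 14.4 mm through hole for the small peg.
- head_grip (a point): Middle of the head's cross plate, 52 mm above the head's underside: a place to pinch it across its 46 mm width (along the head's x). Fingers reaching 22 mm lower than this are clear of everything while the head stands on bench or stand.
- plunger (a joint): How far the plunger is pushed down into the head: 0 m up (start), 0.012 m fully down. A friction collar and a spring resist with about 7 to 9 N (more if struck fast); it stays where it is left.
- cap (a point): Centre of the top of the plunger's round steel cap (36 mm diameter, 8 mm thick); 82 mm above the head's underside when up, 70 mm when fully down.
- mallet: Loose short mallet, 0.4 kg, standing on one face of its black rubber head (50 mm diameter, 70 mm high, axis upright, a striking face at each end). The level wooden handle (22 mm wide, 26 mm high, centre 35 mm above the bench) leaves the head towards the mallet's -x and ends 170 mm from the head's axis. Origin: centre of the lower face; z up.
- mallet_grip (a point): Point in the middle of the handle, 55 mm from the head's axis and 35 mm above the lower face: a place to pinch across the 22 mm width (along the mallet's y).
- mallet_mid (a point): Centre of the mallet's rubber head, 35 mm above its lower face.
- cup: Bystander: white mug, 76 mm wide, 65 mm high. Origin: centre of underside.
- jar: Bystander: small white jar with a steel lid, 54 mm wide, 60 mm high. Origin: centre of underside.
- loosebar: Bystander: a second white soap bar, 46 x 64 x 25 mm, lying on the bench. Origin: centre of underside.
There are look-alikes about, which are no part of the job. Several things look just like the stand: the one meant starts farthest to the robot's right. Leave any yellow look-alike of the head alone.

How it is judged:
On the way, in this order (a step that is already met when the one before it is completed fails the run):
1. the head is seated on the stand and let go, with its plunger still up (z of head in the frame of stand_seat below 0.003 m and horizontal distance between head and stand_seat below 0.004 m and angle between the y axis of head and the y axis of stand, either way round below 0.05 rad and angle between head's own z axis and vertical below 0.04 rad and value of joint plunger below 0.003 m and contact force between the fingers and head below 0.5 N), for 0.2 s.
2. the mallet bears on the head with the plunger driven fully down (value of joint plunger above 0.0095 m and contact force between mallet and head above 1 N).
At the end, for the whole second after the job is handed in: Head home on the stand (within 3 mm in height, 4 mm sideways, 0.05 rad in line, 0.04 rad upright), plunger at least 9.5 mm down, mallet resting on the bench, standing or lying (middle of its head lower than 39 mm), touching neither head nor stand; all at rest (z of head in the frame of stand_seat below 0.003 m and horizontal distance between head and stand_seat below 0.004 m and angle between the y axis of head and the y axis of stand, either way round below 0.05 rad and angle between head's own z axis and vertical below 0.04 rad and value of joint plunger above 0.0095 m and height (world z) of mallet_mid below 0.039 m and contact force between mallet and head below 0.5 N and contact force between mallet and stand below 0.5 N and linear speed of each of mallet, head below 0.02 m/s).
It fails at once if the head is dropped onto the pegs (faster than 0.4 m/s within 60 mm over its seat) (horizontal distance between head and stand_seat below 0.03 m and z of head in the frame of stand_seat below 0.06 m and linear speed of head above 0.4 m/s).
It fails at once if the robot itself, not the mallet, pushes the plunger down (value of joint plunger above 0.003 m and velocity of joint plunger above 0.005 m/s and contact force between any of the fingers, the arm and head above 1 N).
It fails at once if the mug, the small jar or the spare soap bar is moved more than 30 mm (distance of any of cup, jar, loosebar from where it was at the start of the episode above 0.03 m).
It also fails if it takes over 67 s, if anything falls off the work surface, if the arm or the gripper's body presses on something with over 40 N, if the wrist force passes 120 N, or if a joint passes its speed limit or range.

### The arm

A 6-joint arm with a two-finger parallel gripper is mounted at the origin on the work surface. World frame = base frame: x ahead of the robot, y to its left, z up, the work surface at z = 0. Lengths are in m, angles in rad, forces in N, time in s.
With the tool pointing down it reaches from about 0.4 to 0.825 m from the base axis. Payload 7 kg.
Tool frame: the origin (TCP) lies at the very end of the fingers, on their centre line; the grasp point (between the pads) lies 19 mm behind it (arm.grasp_offset is the distance from the TCP to the grasp point, in m); z points along the fingers, y is the line along which they close (so a half turn about z gives the same grasp; the last joint's range is limited). The gripper opens to 88 mm and grips with 3 to 60 N. Pads are 19 mm wide; open, the fingers measure 130 mm over their backs; the gripper's body (78 mm by 193 mm) begins 47 mm behind the grasp point.
Start: joints at [1.554, 0.359, 0.012, 0, -1.224, -0.288], TCP at [0.203, 0.644, 0.227] pointing down, gripper open.
Joint ranges: [-3.07, 3.07], [-1.43, 2.12], [-1.02, 1.25], [-3.03, 1.67], [-3.05, -0], [-3.03, 3.03]. Speed limits (rad/s): [2.39, 2.39, 3.01, 3.14, 3.14, 3.14].

### API

Orientations are given as [roll, pitch, yaw] about the fixed x, y, z axes, in that order (R = Rz(yaw) Ry(pitch) Rx(roll)).
In Python, from station import get_state, cams, arm, nets gives the robot as it stands.
- The arm moves only by the shell command python3 -m creep 'ROWS' [FORCE]. ROWS is a JSON object of lists of equal length, an entry for each row: "translation": the shift along the world's x, y, z in mm, a list of three; "spin": the turn about the world's z in rad; "gripper": the opening, from 0 (shut) to 1 (fully open). In form: {"translation": [[dx, dy, dz], ...], "spin": [spin, ...], "gripper": [gripper, ...]}. A call has 1 to 8 rows; each row shifts and turns the commanded pose from where the row before left it; what a row does not reach is not made up. A row lasts 1/10 s, in which the tool goes at most 50 mm and 8.59 degrees, less where a joint would pass 70% of its speed; a pose out of reach is approached as far as the arm can. A call is refused whole if a number of a shift passes 50 or a number of a turn 0.15, either way. A call with a gripper value outside its range is refused whole. The fingers move at their own pace and stop on an object; FORCE is the grip in N (left out, the last holds). Time passes only in rows, so rows that do not move let the fingers close. It gives the time, the measured TCP pose, the force, the opening and the grip force at its end, in the units of the state.
- get_state(): the state, without advancing time (a new reading comes with each control period).
- cams.grab_frame(name): name is "scene" or "top"; returns a dict with "img" (384x512x3 uint8, red, green, blue), "mtx" (3x3 intrinsics, pixels), "D" ([k1, k2, p1, p2, k3] as OpenCV has them; the pictures are not rectified), "R" (3x3) and "t" (3): a world point X has camera coordinates R X + t. Camera axes: x right, y down, z forward; pixel columns grow to the right and rows downward; lengths in m; the calibration is good to about 2 mm. A picture is of the moment at which its call begins. There is no depth.
- arm.job_done(): hands the job in; it is judged then, once.
Trained networks look in the newest picture that a camera, given by its name, has taken for a name from the list of things; names that differ only in an ending like _2 or _b are one class to them, and where a whole thing is asked for, a point or a joint stands for the part that bears it (a point fixed in the world has none). Each returns a list of dicts, best first, with "confidence" (0 to 1); they miss things now and then, are a little off and sometimes report something else, mostly with a low value. They report only what shows in the picture. A call takes as long as a camera call. They do not tell look-alikes from the thing itself.
- nets.search_frame(camera, label): "centre" ([x, y, z] in m, in world coordinates, good to about 4 mm: the middle of the surface that is visible of it).
- nets.pinpoint(camera, label): "centre" ([x, y, z] in m, in world coordinates, good to about 4 mm: a listed point, or the origin of a listed thing).
The state is a dict: "t": time; "q": joint angles; "qd": joint speeds; "joint_efforts": joint torques, N m; "eef_pos": TCP position; "ee_rot": TCP orientation; "force": force on the tool from outside, world axes, zero at the start; "moment": the same for the moment, N m; "width": finger opening in m; "gripper_force": force on a finger pad.
Only numpy, scipy, OpenCV 4.12 (cv2) and the standard library are available. Lean on these libraries where they do the work, as an engineer would, in place of code of your own. Each camera call takes 0.05 s, during which the arm holds its last target. There are 200 camera calls.

## Working session

There is one attempt and no reset: what is moved stays moved. The work goes in short steps, Python scripts to look and compute and a shell command to move; the robot and the scene stay as the last step left them, time stands still between calls to the robot, and variables do not carry over. Pictures are saved under pics/ and viewed, at most 10 in all, crops included, and the job is handed in when it is done.

```bash
ls; mkdir -p pics; python3 - <<'E'
from station import get_state,cams,arm,nets
import cv2,numpy as np
for c in("scene","top"):
    f=cams.grab_frame(c); cv2.imwrite(f"pics/{c}0.png",f["img"][:,:,::-1])
    print(c,np.round(f["mtx"],1).tolist(),np.round(f["D"],3),np.round(-f["R"].T@f["t"],3))
    for l in["stand","stand_seat","big_peg","small_peg","head","big_sleeve","small_sleeve","head_grip","cap","mallet","mallet_grip","mallet_mid","cup","jar","loosebar"]:
        print(l,[(np.round(d["centre"],3).tolist(),round(d["confidence"],2)) for d in nets.pinpoint(c,l)])
s=get_state();print(s)
E
```

```text
pics
scene [[354.0, 0.0, 253.4], [0.0, 354.0, 190.1], [0.0, 0.0, 1.0]] [-0.042  0.     0.     0.     0.   ] [ 1.122 -0.021  0.635]
stand [([0.568, 0.023, -0.002], 0.93), ([0.324, 0.137, 0.005], 0.58)]
stand_seat [([0.57, 0.026, 0.014], 0.57)]
big_peg [([0.555, 0.079, 0.054], 0.72), ([0.323, 0.198, 0.054], 0.56)]
small_peg [([0.583, -0.029, 0.053], 0.69)]
head [([0.382, -0.315, -0.001], 0.95), ([0.557, -0.282, 0.003], 0.85)]
big_sleeve [([0.6, -0.237, 0.059], 0.86), ([0.327, -0.317, 0.06], 0.83)]
small_sleeve [([0.52, -0.32, 0.06], 0.93), ([0.434, -0.304, 0.061], 0.9), ([0.696, 0.196, 0.001], 0.69), ([0.741, -0.002, -0.004], 0.21)]
head_grip [([0.557, -0.28, 0.054], 0.91), ([0.386, -0.316, 0.05], 0.88)]
cap [([0.384, -0.31, 0.089], 0.64), ([0.555, -0.284, 0.08], 0.47)]
mallet [([0.578, 0.297, 0.0], 0.69)]
mallet_grip [([0.525, 0.317, 0.032], 0.85)]
mallet_mid [([0.576, 0.292, 0.037], 0.97)]
cup [([0.706, -0.186, -0.004], 0.81)]
jar [([0.696, 0.196, 0.004], 0.59)]
loosebar []
top [[495.3, 0.0, 246.9], [0.0, 495.3, 188.2], [0.0, 0.0, 1.0]] [-0.067  0.     0.     0.     0.   ] [0.309 0.0
[... 1053 characters left out ...]
 0.83), ([0.579, 0.299, 0.035], 0.44)]
{'t': 1.6, 'q': array([ 1.55411465e+00,  3.58608729e-01,  1.18834185e-02,  1.11940134e-05,
       -1.22408573e+00, -2.88046781e-01]), 'qd': array([ 0.00111623, -0.00024593, -0.00069876,  0.00040716,  0.00125525,
        0.00067553]), 'joint_efforts': array([ 9.31312170e-04, -5.82371950e+01,  2.93288702e+01,  7.00230807e+00,
        1.24406460e-02, -1.02455056e-05]), 'eef_pos': array([0.20257236, 0.64386173, 0.22655038]), 'ee_rot': array([ 3.14158154e+00, -1.42729192e-05, -3.04724651e-01]), 'force': array([-0.21137595,  0.08395642, -0.35683461]), 'moment': array([ 0.05194422, -0.01664985,  0.04409017]), 'gripper_force': 0.0, 'width': 0.08758839989853398}
```

View pics/scene0.png

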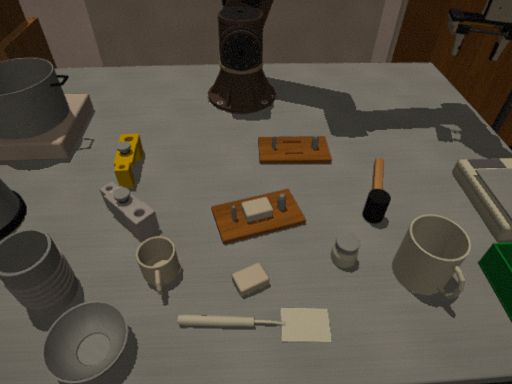

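View pics/top0.png

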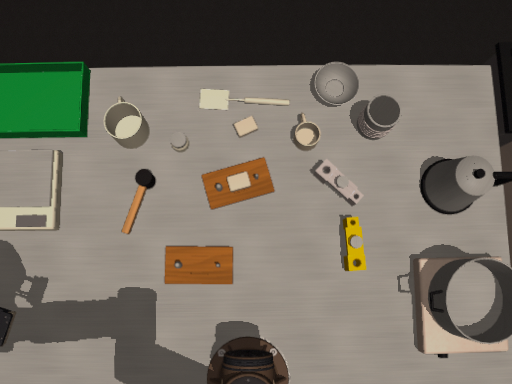

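```bash
cat > h.py <<'E'
import cv2,numpy as np
from station import get_state,cams,arm,nets
def proj(f,X):
    return cv2.projectPoints(np.array(X,float).reshape(-1,1,3),cv2.Rodrigues(f["R"])[0],f["t"],f["mtx"],f["D"])[0][:,0]
def ray(f,uv,z):
    "pixels -> world points on plane(s) z"
    n=cv2.undistortPoints(np.array(uv,float).reshape(-1,1,2),f["mtx"],f["D"])[:,0]
    d=np.c_[n,np.ones(len(n))]@f["R"]; c=-f["R"].T@f["t"]
    return c+d*((np.array(z)-c[2])/d[:,2])[:,None]
def tri(f1,u1,f2,u2):
    n=[cv2.undistortPoints(np.array(u,float).reshape(-1,1,2),f["mtx"],f["D"])[:,0].T for f,u in((f1,u1),(f2,u2))]
    P=[np.c_[f["R"],f["t"]] for f in(f1,f2)]
    X=cv2.triangulatePoints(P[0],P[1],n[0],n[1]); return (X[:3]/X[3]).T
def crop(f,uv,w,h,k):
    u,v=int(uv[0]-w/2),int(uv[1]-h/2)
    c=cv2.resize(f["img"][v:v+h,u:u+w],None,fx=k,fy=k,interpolation=cv2.INTER_CUBIC)[:,:,::-1].copy()
    for i in range(0,w,10): cv2.putText(c,str(u+i),(i*k,8),0,.3,(0,255,255)); cv2.line(c,(i*k,10),(i*k,16),(0,255,255))
    for i in range(10,h,10): cv2.putText(c,str(v+i),(0,i*k),0,.3,(0,255,255)); cv2.line(c,(20,i*k),(26,i*k),(0,255,255))
    return c
E
python3 - <<'E'
from h import *
F={c:cams.grab_frame(c) for c in("scene","top")}
rows=[]
for c,f in F.items():
    r=[]
    for p in([.5695,.0238,.04],[.559,-.279,.05]):
        r.append(crop(f,proj(f,p)[0],80 if c=="scene" else 80,58,5) if 0 else crop(f,proj(f,p)[0],100,72,4))
    rows.append(np.hstack(r))
    hsv=cv2.cvtColor(f["img"],cv2.COLOR_RGB2HSV)
    m=((hsv[...,0]<18)&(hsv[...,1]>140)&(hsv[...,2]>50)).astype(np.uint8)
    n,lab,st,ce=cv2.connectedComponentsWithStats(m)
    u=proj(f,[.5695,.0238,.015])[0]
    k=min(range(1,n),key=lambda k:np.hypot(*(ce[k]-u)) if st[k,4]>150 else 1e9)
    ct=max(cv2.findContours((lab==k).astype(np.uint8),0,1)[0],key=len)[:,0].astype(float)
    print(c,ce[k],st[k],cv2.minAreaRect((ray(f,ct,.015)[:,:2]*1000).astype(np.float32)))
    b={}
    P={"bp":[.5555,.077,.055],"sp":[.5835,-.0295,.055],"bs":[.5975,-.2365,.06],"ss":[.52,-.3205,.06],"cap":[.5588,-.2785,.082]}
    for a,X in P.items(): print(a,np.round(proj(f,X)[0],1))
cv2.imwrite("pics/c1.png",np.vstack(rows))
E
```

```text
scene [256.13724644 218.01942167] [ 212  189   93   55 2317] ((575.2332153320312, 22.826881408691406), (114.95507049560547, 198.50924682617188), 15.441472053527832)
bp [281.1 195.5]
sp [234.9 205.9]
bs [139.8 211.9]
ss [109.5 188.2]
cap [121.7 192.8]
top [237.4628752  183.07530279] [ 202  158   72   51 1899] ((568.3500366210938, 21.81859588623047), (108.37090301513672, 197.16090393066406), 15.414905548095703)
bp [218.4 184.7]
sp [254.7 174.9]
bs [325.2 169.1]
ss [354.9 194.9]
cap [341.4 180.6]
```

View pics/c1.png

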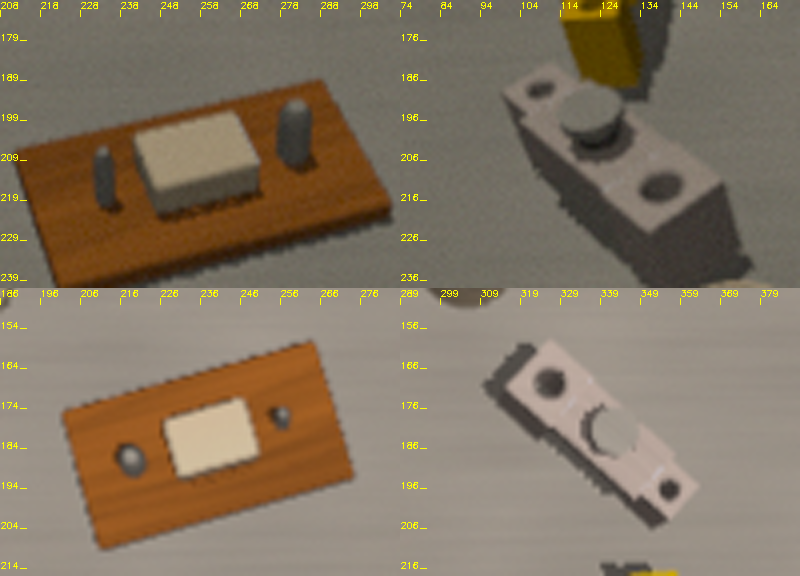

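```bash
python3 - <<'E'
from h import *
s,t=[cams.grab_frame(c) for c in("scene","top")]
U=np.array([[281.4,194.6],[233.1,206.1],[138.6,212.1],[108.9,188.1]]);V=np.array([[217.6,186.1],[256.6,174.4],[325.9,169.1],[355.9,195.9]])
print(np.round(tri(s,U,t,V)*1000,1))
Z=[.055,.055,.06,.06]
a,b=ray(s,U,Z),ray(t,V,Z);print(np.round(a*1000,1),np.round(b*1000,1));m=(a+b)/2
for x,y in((m[0],m[1]),(m[2],m[3])): d=x-y;print((x+y)/2,np.arctan2(-d[0],d[1]),np.linalg.norm(d))
N={}
for i in range(4):
  for c in("scene","top"):
    cams.grab_frame(c)
    for l,r in(("big_peg",m[0]),("small_peg",m[1]),("big_sleeve",m[2]),("small_sleeve",m[3])):
      for d in nets.pinpoint(c,l):
        if np.linalg.norm(np.array(d["centre"])-r)<.02: N.setdefault((l,c),[]).append(d["centre"])
for k,v in N.items(): print(k,len(v),np.round(np.mean(v,0)*1000,1),np.round(np.std(v,0)*1000,1))
print(get_state()["t"])
E
```

```text
[[ 551.6   78.9   53.8]
 [ 584.8  -34.3   55.8]
 [ 597.6 -238.9   59.8]
 [ 517.2 -323.5   57.8]]
[[ 552.7   78.    55. ]
 [ 584.1  -33.6   55. ]
 [ 597.9 -239.1   60. ]
 [ 519.5 -322.    60. ]] [[ 551.5   79.5   55. ]
 [ 585.   -35.    55. ]
 [ 597.5 -238.6   60. ]
 [ 517.  -323.3   60. ]]
[0.56832663 0.02221562 0.055     ] 0.2791465127398179 0.11757217748770935
[ 0.55796853 -0.280753    0.06      ] -0.7587662141846389 0.11548490112527308
('big_peg', 'scene') 4 [553.8  77.   55.1] [0.8 1.5 1.4]
('small_peg', 'scene') 4 [581.5 -31.8  52.8] [0.4 1.1 0.4]
('big_sleeve', 'scene') 4 [ 597.7 -236.    58.7] [2.  0.6 1.2]
('small_sleeve', 'scene') 3 [ 520.3 -321.7   62.7] [0.5 2.4 0.7]
('big_peg', 'top') 4 [557.4  76.5  54.8] [0.7 1.1 1.2]
('small_peg', 'top') 4 [585.3 -32.7  57.5] [1.3 0.4 2.2]
('big_sleeve', 'top') 4 [ 593.7 -238.6   60.7] [0.7 1.2 1.1]
('small_sleeve', 'top') 4 [ 517.4 -322.9   57.2] [1.2 1.  1.3]
3.8
```

```bash
python3 -m creep '{"translation":[[35,-35,0],[35,-35,0],[35,-35,0],[35,-35,0],[35,-35,0],[35,-35,0],[35,-35,0],[35,-35,0]],"spin":[-0.1,-0.1,-0.1,-0.1,-0.1,-0.1,-0.1,-0.1],"gripper":[1,1,1,1,1,1,1,1]}' 40
python3 -m creep '{"translation":[[5,-40,-2],[5,-40,-2],[5,-40,-2],[5,-40,-2],[5,-40,-2],[5,-40,-2],[5,-40,-2],[5,-40,-2]],"spin":[-0.08,-0.08,-0.08,-0.08,-0.08,-0.08,-0.08,-0.08],"gripper":[1,1,1,1,1,1,1,1]}'
python3 -m creep '{"translation":[[5,-40,-2],[5,-40,-2],[5,-40,-2],[5,-40,-2],[5,-40,-2],[5,-40,-2],[5,-40,-2],[0,0,0]],"spin":[-0.08,-0.08,-0.08,-0.08,-0.08,-0.08,-0.08,0],"gripper":[1,1,1,1,1,1,1,1]}'
```

```text
t: 4.6
eef_pos: [0.4837, 0.3623, 0.227]
ee_rot: [-3.141, 0.0, -1.109]
force: [1.3, 0.7, -0.1]
width: 0.0873
gripper_force: 0.0
t: 5.4
eef_pos: [0.5226, 0.0423, 0.2109]
ee_rot: [-3.141, 0.0, -1.748]
force: [2.0, 0.3, -0.0]
width: 0.0875
gripper_force: 0.0
t: 6.2
eef_pos: [0.5574, -0.2401, 0.1957]
ee_rot: [3.141, -0.001, -2.311]
force: [-0.0, -0.5, -0.1]
width: 0.0879
gripper_force: 0.0
```

```bash
python3 -m creep '{"translation":[[0,-40,0],[0,0,-40],[0,0,-40],[0,0,-40],[0,0,-30],[0,0,-13],[0,0,0]],"spin":[-0.017,0,0,0,0,0,0],"gripper":[1,1,1,1,1,1,1]}'
```

```text
t: 6.9
eef_pos: [0.5566, -0.2757, 0.032]
ee_rot: [3.139, -0.002, -2.321]
force: [-0.5, 0.3, 0.6]
width: 0.0876
gripper_force: 0.0
```

```bash
python3 - <<'E'
from h import *
s=cams.grab_frame("scene"); cv2.imwrite("pics/g1.png",crop(s,proj(s,[.5575,-.28,.06])[0],120,100,5)); print(get_state()["eef_pos"],get_state()["force"])
E
```

```text
[ 0.5578023  -0.27609492  0.03375441] [-0.15611901  0.08280368  1.0675548 ]
```

View pics/g1.png

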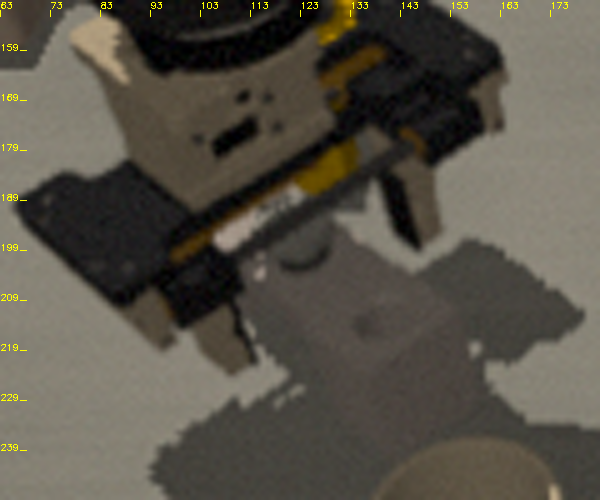

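```bash
python3 -m creep '{"translation":[[0,-4,0],[0,0,0],[0,0,0],[0,0,0],[0,0,0],[0,0,0],[0,0,0]],"spin":[-0.007,0,0,0,0,0,0],"gripper":[1,0,0,0,0,0,0]}' 40
```

```text
t: 7.65
eef_pos: [0.5574, -0.28, 0.0336]
ee_rot: [3.141, -0.0, -2.329]
force: [0.4, -0.3, 0.7]
width: 0.0455
gripper_force: 40.1
```

```bash
python3 -m creep '{"translation":[[0,0,20],[0,0,35],[0,0,35],[0,0,30],[0,0,0]],"spin":[0,0,0,0,0],"gripper":[0,0,0,0,0]}' 
python3 -m creep '{"translation":[[1,38,0],[2,38,0],[1,38,0],[2,38,0],[1,38,0],[2,38,0],[1,38,0],[2,36,0]],"spin":[0.128,0.128,0.129,0.128,0.128,0.129,0.128,0.129],"gripper":[0,0,0,0,0,0,0,0]}'
python3 -m creep '{"translation":[[0,0,0],[0,0,0],[0,0,0],[0,0,0]],"spin":[0,0,0,0],"gripper":[0,0,0,0]}'
python3 - <<'E'
from h import *
s=cams.grab_frame("scene"); 
for l in("big_sleeve","small_sleeve","head","cap"): print(l,[(np.round(d["centre"],4).tolist(),round(d["confidence"],2)) for d in nets.pinpoint("scene",l)])
t=cams.grab_frame("top")
for l in("big_sleeve","small_sleeve","head","cap"): print(l,[(np.round(d["centre"],4).tolist(),round(d["confidence"],2)) for d in nets.pinpoint("top",l)])
a=crop(s,proj(s,[.569,.022,.1])[0],130,90,4);b=crop(t,proj(t,[.569,.022,.1])[0],70,90,4)
cv2.imwrite("pics/g2.png",np.hstack([a,b]))
E
```

```text
t: 8.15
eef_pos: [0.5595, -0.2807, 0.1573]
ee_rot: [-3.136, 0.003, -2.328]
force: [0.8, -0.2, -6.7]
width: 0.046
gripper_force: 40.0
t: 8.95
eef_pos: [0.5677, 0.0233, 0.1511]
ee_rot: [3.138, 0.001, -1.297]
force: [0.8, 0.1, -5.4]
width: 0.046
gripper_force: 40.0
t: 9.35
eef_pos: [0.569, 0.0209, 0.1527]
ee_rot: [3.14, 0.0, -1.304]
force: [-0.1, -0.0, -5.7]
width: 0.0456
gripper_force: 40.0
big_sleeve [([0.324, -0.3208, 0.0592], 0.8), ([0.5541, 0.0765, 0.18], 0.65)]
small_sleeve [([0.4389, -0.3082, 0.0622], 0.9), ([0.5881, -0.0316, 0.181], 0.88), ([0.5679, 0.0231, -0.0006], 0.71)]
head [([0.5702, 0.0179, 0.1219], 0.64), ([0.3817, -0.3144, -0.0006], 0.57), ([0.5878, -0.0316, 0.1811], 0.54)]
cap [([0.3761, -0.3113, 0.0856], 0.49)]
big_sleeve [([0.3275, -0.3148, 0.066], 0.96), ([0.5536, 0.0804, 0.1829], 0.75)]
small_sleeve [([0.5893, -0.0329, 0.1808], 0.58)]
head [([0.3849, -0.3113, 0.0039], 0.73)]
cap [([0.3802, -0.3136, 0.0786], 0.51)]
```

View pics/g2.png

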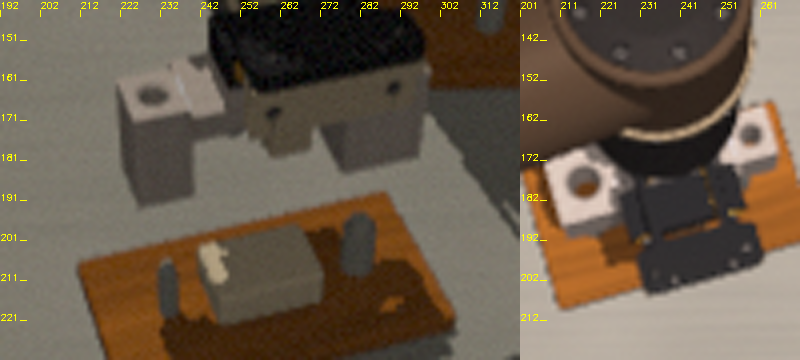

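```bash
python3 - <<'E'
from h import *
s,t=[cams.grab_frame(c) for c in("scene","top")]
print(ray(t,[[216.6,177.1],[258.1,164.9]],[.1805]*2),ray(s,[[229.9,164.4]],[.1805]), tri(s,[[229.9,164.4]],t,[[258.1,164.9]]))
E
```

```text
[[ 0.55457679  0.07527539  0.1805    ]
 [ 0.58658594 -0.0361926   0.1805    ]] [[ 0.5882845  -0.03602499  0.1805    ]] [[ 0.58684648 -0.03614639  0.17927781]]
```

```bash
python3 -m creep '{"translation":[[-1,1,-20],[0,0,-20],[0,0,-15],[0,0,-5],[0,0,-3],[0,0,-3],[0,0,0]],"spin":[0.005,0,0,0,0,0,0],"gripper":[0,0,0,0,0,0,0]}'
python3 -m creep '{"translation":[[0,0,-3],[0,0,-3],[0,0,0]],"spin":[0,0,0],"gripper":[0,0,0]}'
```

```text
t: 10.65
eef_pos: [0.5689, 0.0229, 0.0879]
ee_rot: [-3.141, -0.0, -1.297]
force: [-0.6, -0.4, -6.4]
width: 0.0455
gripper_force: 40.0
t: 10.95
eef_pos: [0.5683, 0.0228, 0.0813]
ee_rot: [3.141, 0.0, -1.297]
force: [-0.7, -0.1, -7.0]
width: 0.0455
gripper_force: 40.0
```

```bash
python3 -m creep '{"translation":[[0,0,-4],[0,0,-4],[0,0,-4],[0,0,0]],"spin":[0,0,0,0],"gripper":[0,0,0,0]}'

```

```text
t: 11.35
eef_pos: [0.5681, 0.0227, 0.0687]
ee_rot: [3.14, -0.0, -1.297]
force: [-0.5, 0.1, -6.0]
width: 0.0458
gripper_force: 40.0
```

```bash
python3 -m creep '{"translation":[[0,0,-4],[0,0,-4],[0,0,-4],[0,0,-4],[0,0,-2],[0,0,0],[0,0,0]],"spin":[0,0,0,0,0,0,0],"gripper":[0,0,0,0,0,0,0]}'

```

```text
t: 12.05
eef_pos: [0.5686, 0.0228, 0.0515]
ee_rot: [3.141, -0.0, -1.297]
force: [-0.3, 0.1, -6.6]
width: 0.0456
gripper_force: 40.0
```

```bash
python3 -m creep '{"translation":[[0,0,-1],[0,0,-1],[0,0,-1],[0,0,-1],[0,0,0]],"spin":[0,0,0,0,0],"gripper":[0,0,0,0,0]}'

```

```text
t: 12.55
eef_pos: [0.5686, 0.0228, 0.0485]
ee_rot: [-3.141, -0.0, -1.296]
force: [-4.5, 1.2, 4.8]
width: 0.0457
gripper_force: 40.0
```

```bash
python3 -m creep '{"translation":[[0,0,0],[0,0,0],[0,0,0],[0,0,0],[0,0,40],[0,0,45],[0,0,45],[0,0,20]],"spin":[0,0,0,0,0,0,0,0],"gripper":[1,1,1,1,1,1,1,1]}'
python3 -m creep '{"translation":[[0,34,0],[0,34,0],[0,34,0],[0,34,0],[0,34,0],[0,34,0],[0,0,0]],"spin":[0.14,0.14,0.14,0.14,0.14,0.14,0],"gripper":[1,1,1,1,1,1,1]}'
python3 - <<'E'
from h import *
N={}
for i in range(3):
  for c in("scene","top"):
    f=cams.grab_frame(c)
    for l in("mallet","mallet_grip","mallet_mid","head","cap","big_sleeve","small_sleeve"):
      for d in nets.pinpoint(c,l):
        X=np.array(d["centre"])
        if X[0]>.45 and -.1<X[1]<.45 and d["confidence"]>.4: N.setdefault((l,c),[]).append(X)
for k,v in N.items(): print(k,len(v),np.round(np.mean(v,0)*1000,1),np.round(np.std(v,0)*1000,1))
s,t=[cams.grab_frame(c) for c in("scene","top")]
a=crop(s,proj(s,[.569,.022,.06])[0],100,75,4);b=crop(s,proj(s,[.578,.297,.07])[0],100,75,4)
c=crop(t,proj(t,[.569,.022,.06])[0],100,75,4);d=crop(t,proj(t,[.578,.297,.04])[0],100,75,4)
cv2.imwrite("pics/g3.png",np.vstack([np.hstack([a,b]),np.hstack([c,d])]))
E
```

```text
t: 13.35
eef_pos: [0.5705, 0.0231, 0.2024]
ee_rot: [-3.135, -0.001, -1.296]
force: [1.6, 1.0, 0.4]
width: 0.0875
gripper_force: 0.0
t: 14.05
eef_pos: [0.5688, 0.2304, 0.1972]
ee_rot: [-3.141, -0.0, -0.449]
force: [-0.1, -1.4, -0.1]
width: 0.0877
gripper_force: 0.0
('mallet', 'scene') 6 [625.4 177.    9.8] [ 65.5 142.3  19.8]
('mallet_grip', 'scene') 5 [542.5 198.3  37.3] [ 20.1 142.7  17.1]
('mallet_mid', 'scene') 3 [576.3 296.1  34.2] [0.7 2.1 1.8]
('head', 'scene') 3 [568.2  20.4  18.3] [0.9 2.7 0.6]
('cap', 'scene') 4 [570.8  86.3  80.5] [  2.9 119.   27. ]
('big_sleeve', 'scene') 4 [558.6 133.7  55.4] [11.  94.2 32.6]
('small_sleeve', 'scene') 4 [585.4 -31.4  71.3] [2.4 1.  9.6]
('mallet', 'top') 4 [581.1 217.   19. ] [  3.3 144.9  29.5]
('mallet_grip', 'top') 3 [524.8 317.4  36.6] [0.5 1.4 1. ]
('mallet_mid', 'top') 4 [570.9 243.   46.9] [11.8 96.4 18.1]
('head', 'top') 3 [574.5  20.3  10.2] [1.  0.8 1.4]
('cap', 'top') 4 [574.3   9.   93.8] [ 7.1 25.9 11.9]
('big_sleeve', 'top') 3 [548.7  78.   76.6] [0.6 1.8 1.4]
('small_sleeve', 'top') 3 [586.4 -32.9  72.5] [1.7 0.8 1. ]
```

View pics/g3.png

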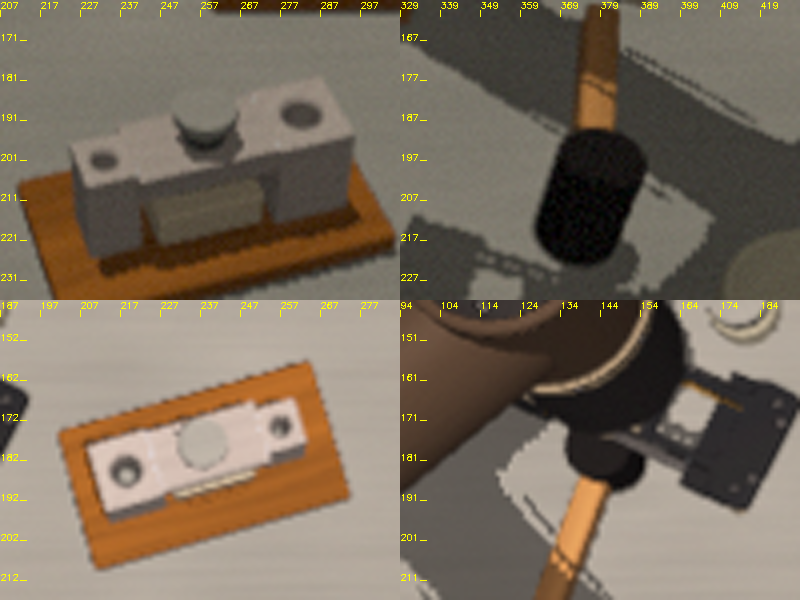

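```bash
python3 - <<'E'
from h import *
s,t=[cams.grab_frame(c) for c in("scene","top")]
print(ray(s,[[378.6,194.6]],[.07]))
I=cv2.imread("pics/top0.png")[:,:,::-1]
g=I.max(2)[165:195,128:162];m=(g<45).astype(np.uint8)
n,l,st,ce=cv2.connectedComponentsWithStats(m);k=1+st[1:,4].argmax();uv=ce[k]+[128,165];print(uv,st[k],ray(t,[uv],[.045]))
h=cv2.cvtColor(I,cv2.COLOR_RGB2HSV);w=(h[...,1]>130)&(h[...,0]<18)
w[:, :110]=0;w[:,162:]=0;w[:170]=0;w[240:]=0
p=np.argwhere(w)[:,::-1].astype(float);P=ray(t,p,[.045]*len(p))[:,:2].astype(np.float32)
vx,vy,x,y=cv2.fitLine(P,cv2.DIST_HUBER,0,.01,.01).ravel();print(len(p),np.arctan2(vy,vx),x,y,"line y at x=.577:",y+(.577-x)*vy/vx,P.min(0),P.max(0))
print(get_state()["t"])
E
```

```text
[[0.57689517 0.29589517 0.07      ]]
[145.08812261 178.23371648] [  8   4  19  20 261] [[0.57935648 0.29448336 0.045     ]]
398 -0.34575456 0.48880824 0.3260275 line y at x=.577: 0.29425865 [0.41802946 0.29115587] [0.5592697  0.35903037]
16.65
```

```bash
python3 -m creep '{"translation":[[4,33,0],[4,32,0],[0,0,-45],[0,0,-45],[0,0,-45],[0,0,-25],[0,0,-16],[0,0,0]],"spin":[0.04,0.04,0,0,0,0,0,0],"gripper":[1,1,1,1,1,1,1,1]}'

```

```text
t: 17.45
eef_pos: [0.5751, 0.2906, 0.0187]
ee_rot: [3.137, 0.002, -0.377]
force: [0.3, 0.1, 0.7]
width: 0.0876
gripper_force: 0.0
```

```bash
python3 -m creep '{"translation":[[2,5,1],[0,0,0],[0,0,0],[0,0,0],[0,0,0],[0,0,0],[0,0,0]],"spin":[0.007,0,0,0,0,0,0],"gripper":[1,0,0,0,0,0,0]}' 50

```

```text
t: 18.15
eef_pos: [0.5786, 0.2968, 0.0228]
ee_rot: [-3.142, -0.0, -0.37]
force: [-0.9, -0.4, 2.5]
width: 0.0491
gripper_force: 50.0
```

```bash
python3 -m creep '{"translation":[[0,0,20],[0,0,40],[0,0,45],[0,0,42],[0,0,0]],"spin":[0,0,0,0,0],"gripper":[0,0,0,0,0]}'
python3 -m creep '{"translation":[[-1,-35,0],[-1,-40,0],[-1,-40,0],[-1,-40,0],[-1,-40,0],[-1,-40,0],[-2,-25,0],[-2,-14,0]],"spin":[0,0,0,0,0,0,0,0],"gripper":[0,0,0,0,0,0,0,0]}'
python3 -m creep '{"translation":[[0,0,0],[0,0,0]],"spin":[0,0],"gripper":[0,0]}'
python3 - <<'E'
from h import *
s=cams.grab_frame("scene")
cv2.imwrite("pics/g4.png",crop(s,proj(s,[.569,.022,.1])[0],130,110,5))
E
```

```text
t: 18.65
eef_pos: [0.5814, 0.2986, 0.1763]
ee_rot: [-3.133, -0.006, -0.369]
force: [0.4, 0.3, -3.8]
width: 0.0493
gripper_force: 50.0
t: 19.45
eef_pos: [0.5673, 0.0207, 0.1683]
ee_rot: [3.14, 0.002, -0.372]
force: [-0.1, 0.0, -3.8]
width: 0.0492
gripper_force: 50.0
t: 19.65
eef_pos: [0.5684, 0.023, 0.169]
ee_rot: [3.141, 0.001, -0.37]
force: [-0.1, -0.2, -3.6]
width: 0.0496
gripper_force: 50.0
```

View pics/g4.png

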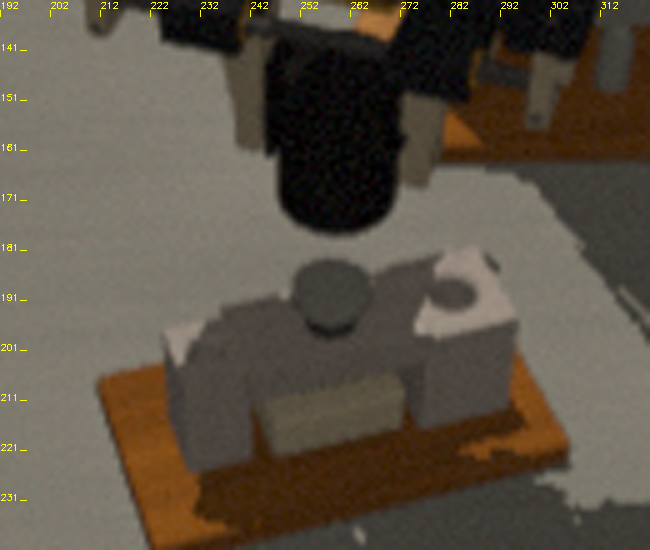

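```bash
python3 -m creep '{"translation":[[0,0,-20],[0,0,-16],[0,0,-6],[0,0,-2],[0,0,-2],[0,0,-2],[0,0,-2],[0,0,-1]],"spin":[0,0,0,0,0,0,0,0],"gripper":[0,0,0,0,0,0,0,0]}' 60
python3 -m creep '{"translation":[[0,0,-1],[0,0,-1],[0,0,-1],[0,0,-1],[0,0,-1],[0,0,0]],"spin":[0,0,0,0,0,0],"gripper":[0,0,0,0,0,0]}'
```

```text
t: 20.5
eef_pos: [0.5691, 0.023, 0.1193]
ee_rot: [-3.141, -0.001, -0.37]
force: [-1.7, 1.6, 2.2]
width: 0.0494
gripper_force: 60.0
t: 21.1
eef_pos: [0.569, 0.023, 0.1136]
ee_rot: [-3.141, -0.001, -0.37]
force: [-0.2, 1.6, 2.0]
width: 0.0496
gripper_force: 60.0
```

```bash
python3 -m creep '{"translation":[[0,0,-1],[0,0,-1],[0,0,-1],[0,0,-1],[0,0,-1],[0,0,0]],"spin":[0,0,0,0,0,0],"gripper":[0,0,0,0,0,0]}'
python3 -m creep '{"translation":[[0,0,-1],[0,0,-1],[0,0,0],[0,0,0]],"spin":[0,0,0,0],"gripper":[0,0,0,0]}'
```

```text
t: 21.7
eef_pos: [0.5689, 0.023, 0.1085]
ee_rot: [-3.141, -0.0, -0.37]
force: [1.6, 2.5, 2.1]
width: 0.0493
gripper_force: 60.0
t: 22.1
eef_pos: [0.5691, 0.023, 0.1077]
ee_rot: [-3.141, -0.001, -0.369]
force: [-1.8, 2.8, 11.7]
width: 0.0496
gripper_force: 60.0
```

```bash
python3 -m creep '{"translation":[[0,0,-1],[0,0,-1],[0,0,0],[0,0,0]],"spin":[0,0,0,0],"gripper":[0,0,0,0]}'
```

```text
t: 22.5
eef_pos: [0.5693, 0.0229, 0.1075]
ee_rot: [-3.141, -0.002, -0.369]
force: [-7.9, 4.4, 25.9]
width: 0.0491
gripper_force: 60.0
```

```bash
python3 -m creep '{"translation":[[0,0,10],[0,0,30],[0,0,35],[0,0,0]],"spin":[0,0,0,0],"gripper":[0,0,0,0]}'
python3 -m creep '{"translation":[[1,25,0],[1,40,0],[1,40,0],[1,40,0],[1,40,0],[1,40,0],[2,35,0],[2,14,0]],"spin":[0,0,0,0,0,0,0,0],"gripper":[0,0,0,0,0,0,0,0]}'
python3 -m creep '{"translation":[[0,0,-25],[0,0,-40],[0,0,-40],[0,0,-25],[0,0,-16],[0,0,-6],[0,0,0],[0,0,0]],"spin":[0,0,0,0,0,0,0,0],"gripper":[0,0,0,0,0,0,0,0]}'
```

```text
t: 22.9
eef_pos: [0.5701, 0.0228, 0.1832]
ee_rot: [-3.139, -0.004, -0.37]
force: [0.7, 0.4, -3.8]
width: 0.0495
gripper_force: 60.0
t: 23.7
eef_pos: [0.5772, 0.299, 0.177]
ee_rot: [3.139, 0.002, -0.368]
force: [-1.0, -1.0, -3.8]
width: 0.0495
gripper_force: 60.0
t: 24.5
eef_pos: [0.5789, 0.2968, 0.028]
ee_rot: [-3.141, -0.0, -0.37]
force: [0.1, -0.3, -3.7]
width: 0.049
gripper_force: 60.0
```

```bash
python3 -m creep '{"translation":[[0,0,-2],[0,0,-2],[0,0,-1],[0,0,-1],[0,0,0]],"spin":[0,0,0,0,0],"gripper":[0,0,0,0,0]}'
```

```text
t: 25.0
eef_pos: [0.5788, 0.297, 0.0228]
ee_rot: [-3.141, -0.001, -0.369]
force: [-3.7, -1.1, 3.9]
width: 0.0491
gripper_force: 60.0
```

Standing on the bench; release, rise and check.

```bash
python3 -m creep '{"translation":[[0,0,0],[0,0,0],[0,0,0],[0,0,20],[0,0,40],[0,0,45],[0,0,45],[0,0,0]],"spin":[0,0,0,0,0,0,0,0],"gripper":[1,1,1,1,1,1,1,1]}'
python3 -m creep '{"translation":[[-20,30,0],[-20,30,0],[-20,30,0],[-20,30,0],[0,0,0],[0,0,0]],"spin":[0,0,0,0,0,0],"gripper":[1,1,1,1,1,1]}'
python3 - <<'E'
from h import *
s=cams.grab_frame("scene")
cv2.imwrite("pics/g5.png",cv2.resize(s["img"][:,:,::-1],(800,600)))
for l in("cap","mallet_mid","head"): print(l,[(np.round(d["centre"],3).tolist(),round(d["confidence"],2)) for d in nets.pinpoint("scene",l)])
E
```

```text
t: 25.8
eef_pos: [0.582, 0.299, 0.1793]
ee_rot: [-3.132, -0.007, -0.369]
force: [0.9, 0.3, -0.6]
width: 0.0876
gripper_force: 0.0
t: 26.4
eef_pos: [0.498, 0.4176, 0.1713]
ee_rot: [3.141, -0.0, -0.368]
force: [-0.7, -0.2, -0.4]
width: 0.0876
gripper_force: 0.0
cap [([0.381, -0.312, 0.084], 0.66), ([0.569, 0.018, 0.082], 0.65)]
mallet_mid [([0.574, 0.296, 0.034], 0.87)]
head [([0.384, -0.312, 0.001], 0.71), ([0.569, 0.023, 0.018], 0.7)]
```

View pics/g5.png

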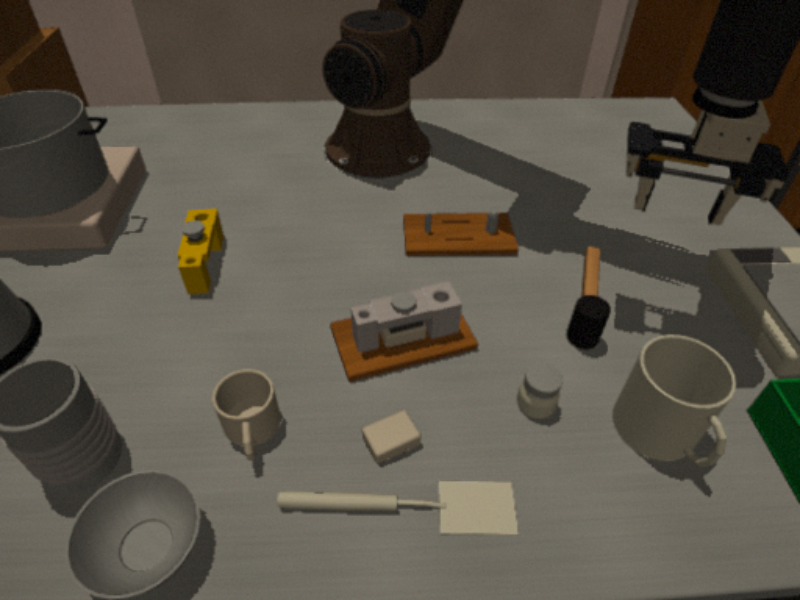

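The head sits home at (405,325) with its cap down at (403,300), and the net puts the cap at 82 mm (85 mm expected). The mallet stands on the bench at (588,320), and the mug, jar and spare bar are where they were.

```bash
python3 -c "
from station import arm
print(arm.job_done())"
```

```text
the job is handed in; nothing more can be done
None
```

The job is handed in (no verdict was returned): the head is seated and released, the plunger was pressed down with the mallet until it bottomed, the mallet is standing back on the bench, and the mug, jar and spare bar were left where they were.

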